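Set and clamp a dental model on the milling stand

ROBOT

A 6-joint arm with a two-finger parallel gripper is mounted at the origin on the work surface. World frame = base frame: x ahead of the robot, y to its left, z up, the work surface at z = 0. Lengths are in m, angles in rad, forces in N, time in s.
With the tool pointing down it reaches from about 0.425 to 0.925 m from the base axis. Payload 12.5 kg.
Tool frame: the origin (TCP) lies at the very end of the fingers, on their centre line; the grasp point (between the pads) lies 19 mm behind it; z points along the fingers, y is the line along which they close (so a half turn about z gives the same grasp; the last joint's range is limited). The gripper opens to 85 mm and grips with 20 to 120 N. Pads are 22 mm wide; open, the fingers measure 114 mm over their backs; the gripper's body (76 mm by 85 mm) begins 54 mm behind the grasp point. The pads swing forward as they close: fully open they stand 13 mm farther back than shut.
Start: joints at [-1.269, 0.491, 1.559, -0, 1.092, -0.106], TCP at [0.248, -0.574, 0.231] pointing down, gripper open.
Joint ranges: [-3.1, 3.1], [-0.84, 2.19], [0.05, 2.79], [-1.13, 4.28], [0.06, 2.93], [-2.69, 2.69]. Speed limits (rad/s): [2.22, 2.22, 2.79, 3.14, 3.14, 3.14].

INTERFACE

Orientations are given as a rotation vector (axis times angle).
In Python, from bench import readout, get_image, workorder gives the robot as it stands.
- The arm moves only by the shell command python3 -m jog 'ROWS' [FORCE]. ROWS is JSON, a list of rows, each a list of 7 numbers: the shift along the tool's x, y, z in units of 120 mm (1.0 is 120 mm), then the turn, a rotation vector about the tool's x, y, z in units of pi rad (1.0 is pi rad), then the opening, from -1 (shut) to 1 (fully open). A call has 1 to 12 rows; each row is the pose to reach, as a shift and turn from the pose commanded when the call began, along the tool's axes at that moment, turning the shorter way round; what a row does not reach only later rows make up. A row lasts 1/8 s, in which the tool goes at most 62.5 mm and 10.7 degrees, less where a joint would pass 70% of its speed; a pose out of reach is approached as far as the arm can. A call with a number of a shift or a turn outside -1 to 1 is refused whole. A call with a gripper value outside its range is refused whole. The fingers move at their own pace and stop on an object; FORCE is the grip in N (left out, the last holds). Time passes only in rows, so rows that repeat a pose let the fingers close. It gives the time, the measured TCP pose, the force, the opening and the grip force at its end, in the units of the state.
- readout.state(): the state, without advancing time (a new reading comes with each control period).
- get_image(name): name is "side" or "top"; returns a dict with "color" (384x512x3 uint8, red, green, blue), "camera_matrix" (3x3 intrinsics, pixels), "extrinsics" (4x4, takes a point from world to camera coordinates). Camera axes: x right, y up, looking along -z (the intrinsics and any distortion apply to the point x, -y, -z); pixel columns grow to the right and rows downward; lengths in m; the calibration is good to about 2 mm. A picture is of the moment at which its call begins. There is no depth.
- workorder.job_done(): hands the job in; it is judged then, once.
The state is a dict: "clock": time; "joints": joint angles; "joint_vel": joint speeds; "effort": joint torques, N m; "eef_pos": TCP position; "orientation": TCP orientation; "wrist_force": force on the tool from outside, world axes, zero at the start; "wrist_torque": the same for the moment, N m; "grip_width": opening from 0.0 (shut) to 1.0 (fully open); "grasp_force": force on a finger pad.
Only numpy, scipy, OpenCV 4.12 (cv2) and the standard library are available. Lean on these libraries where they do the work, as an engineer would, in place of code of your own. Each camera call takes 0.05 s, during which the arm holds its last target. There are 200 camera calls.

TASK

Get the plaster model ready for milling: turn the round model table by its black post until its scale reads plus 40 degrees against the index line, then wind the jack's red crank handle clockwise until the rubber foot stands firmly on the model's teeth (crank clearly stiffer, about a quarter turn past first touch) without crushing them. Let go and leave the jar, cup, wax and articulator where they stand.

Things in the scene. Friction and masses are not known exactly. Their poses are not given: they have to be found in the camera images.
- stand: Clamping stand, fixed to the bench; grey base plate 220 (x) by 280 (y) by 20 mm high, centred 20 mm to +y of the origin. Origin: on the bench under the model table's axis, z up. A column (24 mm diameter, 210 mm high) 125 mm to +y carries the blue jack head, its 30 mm wide arm 160 to 202 mm above the bench. The jack's spindle, foot and crank share the table's axis.
- table_disc (a joint): Reading of the round model table in rad: 0 with the red zero mark at the index line; +40 degrees = +0.698. Grows as the table turns counter-clockwise seen from above. Starts between -40 and +20 degrees; stops at -63 and +80. Stiff (about 1.5 N at the post), stays where it is left.
- table_axis (a point): Centre of the top face of the aluminium table (170 mm diameter), 40 mm above the bench; z up, the turning axis. Scale on its rim: a mark every 10 degrees, longer ones every 30, zero is red and widest; from -60 to +90, the plus marks clockwise of the red one seen from above. At +40 the index points at the mark just after the first long black plus mark.
- index_line (a point): The black index line on a white block on the base plate, at the rim of the table on the stand's +x side, 97.5 mm from the table's axis. It does not move.
- zero_mark (a point): Middle of the red zero mark on the table's face, 76 mm from the axis; turns with the table.
- lug_grip (a point): Grasp point on the upright black post that turns the table: 16 mm diameter, top 14 mm above this point; the 22 mm wide lug that carries it, sticking out of the table's rim, is 33 mm below. 112 mm from the table's axis; turns with the table. At reading 0 it lies 130 degrees clockwise of the index seen from above.
- model: Plaster dental arch (about 58 mm across, on a 76 mm dark mounting disc), fixed on the table, on its axis. Origin: centre of its underside, 40 mm above the bench; the tooth tips all lie 46 mm above this origin.
- pad: The jack's black rubber foot, a disc of 60 mm diameter, 8 mm thick, on the table's axis. Origin: centre of its underside, z up. Starts 7 to 32 mm above the tooth tips. The foot is sprung: as it is pressed, the yellow collar above it (10 mm high) disappears into the spindle's flange, 20 N per mm; solid at 9.8 mm. 30 to 140 N is a good firm clamp; beyond 170 N the teeth break.
- crank_axis (a point): Top of the crank's hub, on the crank's vertical axis, 217 to 229 mm above the bench (the jack head's height varies). Clockwise turns seen from above lower the foot, 18 mm a turn. Friction holds the crank where it is left, up to about 145 N on the foot.
- knob_grip (a point): Grasp point on the upright red crank knob: 20 mm diameter, 40 mm tall, top 15 mm above this point, the 16 mm wide crank arm 25 mm below it; 50 mm from the crank's axis. It spins freely on its pin, so the hand need not turn; its yaw means nothing. Free, the crank takes about 8.5 N here; once the foot is on the teeth, about 5 N more per quarter turn (4.5 mm of spring, 90 N on the foot).
- wax_puck: Bystander: pink wax puck, 76 mm diameter, 28 mm high; origin under its centre.
- resin_jar: Bystander: amber bottle, 52 mm diameter, 115 mm high; origin under its centre.
- mixing_cup: Bystander: green mixing cup, 72 mm diameter, 70 mm high; origin under its centre.
- articulator: Bystander: aluminium articulator with a plaster cast, 75 by 100 mm, 130 mm high; origin under its centre.

How it is judged:
By the outcome, as a careful person would: the job done as asked, in the order asked, and still so for the second after the job is handed in, with the robot touching nothing.
It also fails if it takes over 64 s, if anything falls off the work surface, if the arm or the gripper's body presses on something with over 40 N, if the wrist force passes 120 N, or if a joint passes its speed limit or range.

## Working session

There is one attempt and no reset: what is moved stays moved. The work goes in short steps, Python scripts to look and compute and a shell command to move; the robot and the scene stay as the last step left them, time stands still between calls to the robot, and variables do not carry over. Pictures are saved under pics/ and viewed, at most 10 in all, crops included, and the job is handed in when it is done.

```bash
ls; mkdir -p pics; python3 - <<'E'
from bench import readout,get_image
import cv2,numpy as np
print(readout.state())
for n in("side","top"):
    d=get_image(n);cv2.imwrite(f"pics/{n}0.png",d["color"][:,:,::-1]);np.savez(f"{n}0.npz",**d)
    print(n,d["camera_matrix"].tolist(),np.round(d["extrinsics"],4).tolist(),[k for k in d])
E
```

```text
pics
{'clock': 0.0, 'joints': array([-1.26859259e+00,  4.91554836e-01,  1.55947143e+00, -2.10359024e-05,
        1.09171959e+00, -1.05621330e-01]), 'joint_vel': array([-2.96846049e-04, -1.15334048e-03, -4.68900696e-04, -3.16390842e-04,
        7.19371803e-04, -8.53753972e-05]), 'effort': array([ 1.99510883e-03, -6.18437433e+01, -2.61594594e+01, -1.95806984e-05,
        3.97290903e-03,  2.85781647e-05]), 'eef_pos': array([ 0.24781545, -0.5735071 ,  0.23072311]), 'orientation': array([-3.07537929e+00, -6.35962781e-01,  2.06858918e-04]), 'wrist_force': array([ 0.21122821, -0.95225559,  0.68063924]), 'wrist_torque': array([-0.04627487, -0.02238434, -0.0077781 ]), 'grasp_force': 0.0, 'grip_width': 0.9959272616652132}
side [[464.9638109594483, 0.0, 253.52496650460023], [0.0, 464.9638109594483, 206.24470600285372], [0.0, 0.0, 1.0]] [[-0.993, -0.1165, 0.0203, 0.5898], [0.0928, -0.6616, 0.7441, -0.1693], [-0.0732, 0.7408, 0.6678, -1.0982], [0.0, 0.0, 0.0, 1.0]] ['color', 'camera_matrix', 'extrinsics']
top [[399.984516394149, 0.0, 251.16773113868666], [0.0, 399.984516394149, 186.27374398937496], [0.0, 0.0, 1.0]] [[0.0214, -0.9998, -0.0039, -0.0001], [0.9941, 0.0209, 0.1064, -0.6019], [-0.1063, -0.0061, 0.9943, -1.1452], [0.0, 0.0, 0.0, 1.0]] ['color', 'camera_matrix', 'extrinsics']
```

View pics/side0.png

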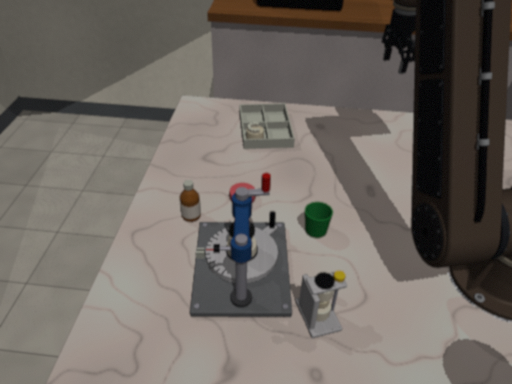

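View pics/top0.png

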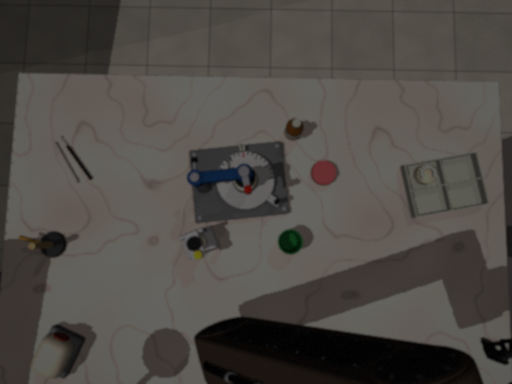

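The side view shows the stand at about (240,265), the red knob at (266,182) and the black post at (272,218). The top view shows the stand at (240,182), the red knob at (248,190) and the post near (278,200). I'll crop both and enlarge them.

```bash
python3 - <<'E'
import cv2,numpy as np
s=cv2.imread("pics/side0.png")[165:320,180:340]; t=cv2.imread("pics/top0.png")[130:260,180:345]
t=cv2.convertScaleAbs(t,alpha=1.6)
cv2.imwrite("pics/c0.png",cv2.resize(s,None,fx=3.75,fy=3.75,interpolation=cv2.INTER_CUBIC))
cv2.imwrite("pics/c1.png",cv2.resize(t,None,fx=4.5,fy=4.5,interpolation=cv2.INTER_CUBIC))
E
```

```text
(no output)
```

View pics/c0.png

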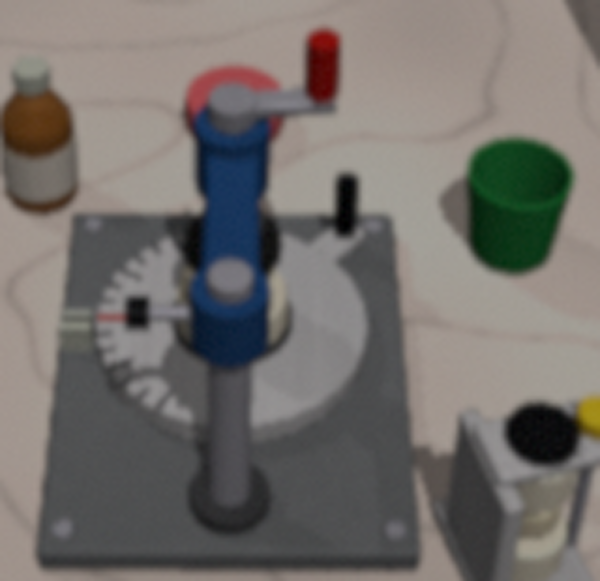

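View pics/c1.png

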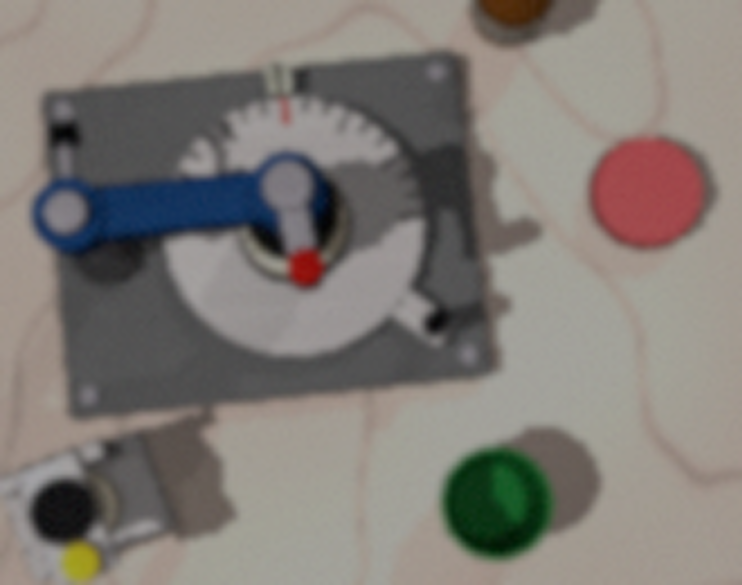

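Enlarged, the side crop shows the hub at about (233,98), the knob top at (323,37) and the post top at (347,181), with the red mark next to the index at (75,320). The top crop shows the hub at (287,184), the knob at (306,267), the post at (436,321), the index at (280,80) and the red mark at (286,110). Next I'll cast rays through these.

```bash
cat > h.py <<'E'
import numpy as np
C={n:np.load(f"{n}0.npz") for n in("side","top")}
def ray(n,p):
    K,E=C[n]["camera_matrix"],C[n]["extrinsics"];R,t=E[:3,:3],E[:3,3]
    d=np.linalg.solve(K,[p[0],p[1],1])*[1,-1,-1]
    return -R.T@t,R.T@d
def plane(n,p,z):
    o,d=ray(n,p);return o+d*(z-o[2])/d[2]
def tri(ps,pt):
    A=[];b=[]
    for n,p in(("side",ps),("top",pt)):
        o,d=ray(n,p);d=d/np.linalg.norm(d);P=np.eye(3)-np.outer(d,d);A.append(P);b.append(P@o)
    x,r,_,_=np.linalg.lstsq(np.vstack(A),np.hstack(b),rcond=None);return x,np.sqrt(r)
S=lambda u,v:(180+(u+.5)/3.75-.5,165+(v+.5)/3.75-.5)
T=lambda u,v:(180+(u+.5)/4.5-.5,130+(v+.5)/4.5-.5)
E
python3 - <<'E'
from h import *
np.set_printoptions(precision=4,suppress=True)
def fit(L,W):
    L=np.array(L);W=np.array(W)[:,:2];l0,w0=L.mean(0),W.mean(0)
    H=(L-l0).T@(W-w0);a=np.arctan2(H[0,1]-H[1,0],H[0,0]+H[1,1]);R=np.array([[np.cos(a),-np.sin(a)],[np.sin(a),np.cos(a)]])
    o=w0-R@l0;print("origin",o,"yaw deg",np.degrees(a),"res mm",1e3*np.linalg.norm(W-(L@R.T+o),axis=1));return o,a
L=[(.11,.16),(.11,-.12),(-.11,-.12),(-.11,.16)]
o1,a1=fit(L,[plane("top",T(*p),.02) for p in((43,94),(463,53),(496,372),(73,418))])
o2,a2=fit(L,[plane("side",S(*p),.02) for p in((40,555),(75,213),(392,215),(418,557))])
for n,ps,pt in(("hub",(233,97),(287,184)),("knob",(323,38),(306,267)),("post",(347,181),(436,321)),("jar",(31,75),(0,0))):
    if n!="jar":print(n,*tri(S(*ps),T(*pt)))
z=.04
print("red",plane("top",T(286,110),z),plane("side",S(112,318),z))
print("index",plane("top",T(280,78),z),plane("side",S(76,322),z))
for n,p,z in(("wax",(648,191),.028),("cup",(497,501),.07),("art",(64,510),.13),("jar",(513,5),.1)):print(n,plane("top",T(*p),z))
o=(o1+o2)/2
for n,v in(("post",tri(S(347,181),T(436,321))[0]),("index",plane("top",T(280,78),.04)),("red",plane("top",T(286,110),.04)),("knob",tri(S(323,38),T(306,267))[0])):
    d=v[:2]-o;print(n,np.hypot(*d),np.degrees(np.arctan2(d[1],d[0])))
E
```

```text
origin [0.6196 0.0285] yaw deg 7.0702258979572274 res mm [1.9497 3.0888 3.2559 1.5436]
origin [0.6191 0.0343] yaw deg 7.247559497354121 res mm [3.171  1.6738 1.4868 3.1838]
hub [0.6199 0.0316 0.2225] [0.0005]
knob [0.5713 0.0196 0.2601] [0.0006]
post [ 0.5568 -0.0595  0.0833] [0.0005]
red [0.696  0.0383 0.04  ] [0.6943 0.04   0.04  ]
index [0.7172 0.0428 0.04  ] [0.7159 0.0464 0.04  ]
wax [ 0.6491 -0.2009  0.028 ]
cup [ 0.4458 -0.0999  0.07  ]
art [0.4366 0.1613 0.13  ]
jar [ 0.7542 -0.1037  0.1   ]
post 0.11031573762746769 -124.54159531403826
index 0.09851910919801235 6.626924465511309
red 0.07694362561893099 5.165578607298472
knob 0.04945339131640633 -166.20423770990536
```

Both views agree: the axis is at about (0.620, 0.0315), the stand yaw is about 7.1° and the reading is about -1.8°. The post grip is at (0.556, -0.061, 0.069). I'll align the tool with the world axes and move over the post.

```bash
python3 -m jog '[[0.5,-0.35,0,0,0,0.05,0.2],[1,-0.7,0,0,0,0.1,0.2],[1,-0.7,0,0,0,0.13,0.2],[1,-0.7,0,0,0,0.13,0.2]]' 40 && for i in 1; do python3 -m jog '[[0.24,-0.4,0,0,0,0,0.2],[0.48,-0.81,0,0,0,0,0.2],[0.48,-0.81,0,0,0,0,0.2]]'; python3 -m jog '[[0.24,-0.4,0,0,0,0,0.2],[0.48,-0.81,0,0,0,0,0.2],[0.48,-0.81,0,0,0,0,0.2]]'; done; python3 - <<'E'
from bench import readout;from scipy.spatial.transform import Rotation as R
s=readout.state();print(s["clock"],s["joints"],R.from_rotvec(s["orientation"]).as_matrix().round(3))
E
```

```text
clock: 0.6
eef_pos: [0.3255, -0.4479, 0.2314]
orientation: [-3.141, -0.003, 0.0]
wrist_force: [0.7, -0.4, -0.7]
grip_width: 0.601
grasp_force: 0.0
clock: 0.98
eef_pos: [0.3833, -0.3503, 0.2313]
orientation: [-3.141, -0.006, 0.0]
wrist_force: [-0.3, -0.6, 0.2]
grip_width: 0.605
grasp_force: 0.0
clock: 1.35
eef_pos: [0.441, -0.2537, 0.2312]
orientation: [3.142, 0.006, 0.0]
wrist_force: [0.3, 0.3, 0.3]
grip_width: 0.601
grasp_force: 0.0
1.35 [-6.51881855e-01  3.26644821e-01  1.83910017e+00 -1.41539631e-05
  9.75807888e-01  9.15254481e-01] [[ 1.     0.004  0.   ]
 [ 0.004 -1.    -0.   ]
 [ 0.     0.    -1.   ]]
```

```bash
python3 -m jog '[[0.24,-0.4,0,0,0,0,0.2],[0.48,-0.8,0,0,0,0,0.2],[0.48,-0.8,0,0,0,0,0.2]]'; python3 -m jog '[[0.24,-0.4,0,0,0,0,0.2],[0.48,-0.8,0,0,0,0,0.2],[0.48,-0.8,0.3,0,0,0,0.2],[0.48,-0.8,0.6,0,0,0,0.2],[0.48,-0.8,0.7,0,0,0,0.2]]'; python3 - <<'E'
from bench import get_image;import cv2
s=get_image("side")["color"][165:320,180:340,::-1];t=get_image("top")["color"][130:260,180:345,::-1]
cv2.imwrite("pics/c2.png",cv2.resize(s,None,fx=3.75,fy=3.75,interpolation=cv2.INTER_CUBIC))
E
```

```text
clock: 1.72
eef_pos: [0.4988, -0.1583, 0.2311]
orientation: [3.141, 0.005, 0.0]
wrist_force: [-0.8, -0.6, 0.8]
grip_width: 0.6
grasp_force: 0.0
clock: 2.35
eef_pos: [0.5547, -0.0647, 0.1454]
orientation: [-3.141, 0.003, 0.005]
wrist_force: [-0.1, 0.0, 0.7]
grip_width: 0.6
grasp_force: 0.0
```

View pics/c2.png

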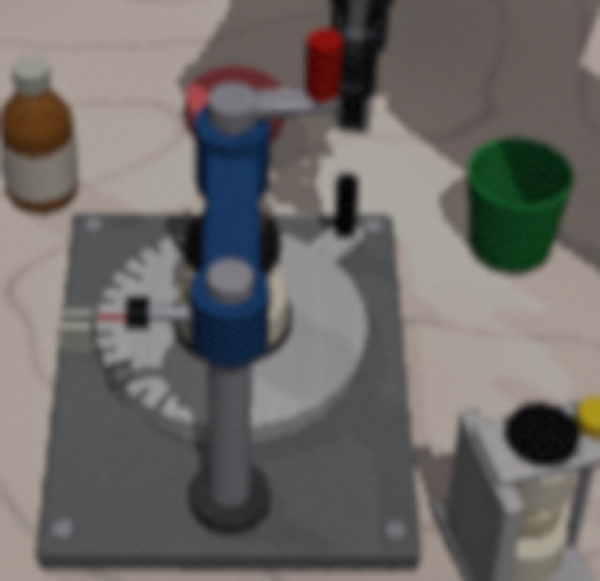

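The fingers, at about (352,125), hang right above the post at (347,180) and clear of the knob. I'll descend and grip.

```bash
python3 -m jog '[[0.01,-0.03,0.3,0,0,0,0.2],[0.01,-0.03,0.6,0,0,0,0.2],[0.01,-0.03,0.78,0,0,0,0.2],[0.01,-0.03,0.78,0,0,0,0.2],[0.01,-0.03,0.78,0,0,0,-1],[0.01,-0.03,0.78,0,0,0,-1],[0.01,-0.03,0.78,0,0,0,-1],[0.01,-0.03,0.78,0,0,0,-1],[0.01,-0.03,0.78,0,0,0,-1],[0.01,-0.03,0.78,0,0,0,-1]]' 30; python3 - <<'E'
import numpy as np
o=np.array([.6198,.0315])
for k in(1,):
  p0=np.array([.5560,-.0610]);d=p0-o;r=np.hypot(*d);a0=np.arctan2(d[1],d[0]);print(r,np.degrees(a0))
  for g in range(0,48,4):
    a=a0+np.radians(g);q=o+.112*np.array([np.cos(a),np.sin(a)])-o-.112*np.array([np.cos(a0),np.sin(a0)]);print(g,(q*[1,-1]/.12).round(3),round(-g/180,3))
E
```

```text
clock: 3.7
eef_pos: [0.5565, -0.0604, 0.0552]
orientation: [3.14, -0.001, 0.001]
wrist_force: [-6.2, -11.1, 7.7]
grip_width: 0.177
grasp_force: 30.5
0.11236854542086053 -124.59518351026928
0 [ 0. -0.] 0.0
4 [0.055 0.035] -0.022
8 [0.112 0.066] -0.044
12 [0.171 0.093] -0.067
16 [0.232 0.116] -0.089
20 [0.295 0.135] -0.111
24 [0.358 0.149] -0.133
28 [0.423 0.159] -0.156
32 [0.488 0.164] -0.178
36 [0.553 0.165] -0.2
40 [0.618 0.161] -0.222
44 [0.682 0.152] -0.244
```

```bash
python3 -m jog '[[0.055,0.035,0,0,0,-0.022,-1],[0.112,0.066,0,0,0,-0.044,-1],[0.171,0.093,0,0,0,-0.067,-1],[0.232,0.116,0,0,0,-0.089,-1],[0.295,0.135,0,0,0,-0.111,-1],[0.358,0.149,0,0,0,-0.133,-1],[0.423,0.159,0,0,0,-0.156,-1],[0.488,0.164,0,0,0,-0.178,-1],[0.553,0.165,0,0,0,-0.2,-1],[0.618,0.161,0,0,0,-0.222,-1],[0.618,0.161,0,0,0,-0.222,-1]]'; python3 - <<'E'
from bench import get_image;import cv2
s=get_image("side")["color"][200:300,180:300,::-1];t=get_image("top")["color"][130:230,200:300,::-1]
s=cv2.resize(s,None,fx=5,fy=5,interpolation=cv2.INTER_CUBIC)
cv2.imwrite("pics/s3.png",s);cv2.imwrite("pics/t3.png",cv2.resize(cv2.convertScaleAbs(t,alpha=1.5),None,fx=6,fy=6,interpolation=cv2.INTER_CUBIC))
E
```

```text
clock: 5.08
eef_pos: [0.6322, -0.0796, 0.0553]
orientation: [2.95, 1.073, 0.005]
wrist_force: [2.2, -5.8, 2.6]
grip_width: 0.176
grasp_force: 30.2
```

View pics/s3.png

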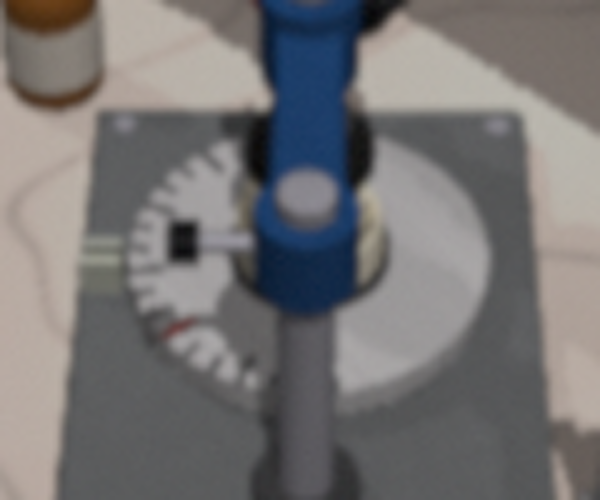

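The red mark is now at crop (177,328) and the index at about (100,250). The marks at (145,290), (140,268) and (138,245) lie between them. I'll measure the red mark's angle in both views, before and after the turn.

```bash
cat > red.py <<'E'
from h import *;from bench import get_image;import cv2
o=np.array([.6198,.0315])
def red(n,img):
    i=img.astype(float);w=np.clip(i[:,:,0]-1.15*np.maximum(i[:,:,1],i[:,:,2])-8,0,None)
    # window: within 62..90mm of axis at z=.04, on +x side
    v,u=np.mgrid[:384,:512];K,E=C[n]["camera_matrix"],C[n]["extrinsics"];R,t=E[:3,:3],E[:3,3];c=-R.T@t
    d=(np.stack([u,v,np.ones_like(u)],-1)@np.linalg.inv(K).T*[1,-1,-1])@R;P=c+d*((.04-c[2])/d[...,2])[...,None]-[*o,0]
    r=np.hypot(P[...,0],P[...,1]);a=np.degrees(np.arctan2(P[...,1],P[...,0]));w=w*(r>.06)*(r<.09)*(a>-30)*(a<75)
    q=(P*w[...,None]).sum((0,1))/w.sum();return q[:2],np.degrees(np.arctan2(q[1],q[0])),np.hypot(*q[:2]),w.sum()
E
python3 - <<'E'
from red import *
for n in("side","top"):
    print(n,red(n,C[n]["color"]),red(n,get_image(n)["color"]))
E
```

```text
side (array([0.07447413, 0.00785574]), np.float64(6.0214508873676085), np.float64(0.07488730474607005), np.float64(176.2500000000001)) (array([0.05344342, 0.05457812]), np.float64(45.60183876358627), np.float64(0.07638697665681247), np.float64(64.15000000000006))
top (array([0.07567417, 0.00743242]), np.float64(5.609375731698743), np.float64(0.0760382899378283), np.float64(44.75000000000003)) (array([0.05299385, 0.05240436]), np.float64(44.67954892963258), np.float64(0.07452896061434174), np.float64(0.20000000000001705))
```

View pics/t3.png

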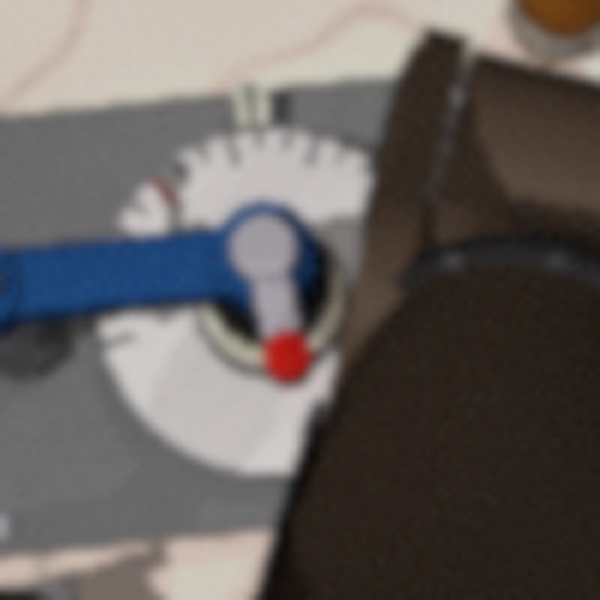

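The top view shows the index gap at (253,103) and the +40 mark just left of it at (248,140), so the table is a degree or two short. I'll read it from polar profiles.

```bash
cat > prof.py <<'E'
from h import *;from bench import get_image;import cv2
from scipy.signal import find_peaks
o=np.array([.6198,.0315])
def prof(n,img,rs,a):
    K,E=C[n]["camera_matrix"],C[n]["extrinsics"];g=cv2.cvtColor(img,cv2.COLOR_RGB2GRAY).astype(np.float32);s=0
    for r in rs:
        P=np.stack([o[0]+r*np.cos(a),o[1]+r*np.sin(a),0*a+.04],1)@E[:3,:3].T+E[:3,3]
        q=(P*[1,-1,-1])@K.T;q=(q[:,:2]/q[:,2:]).astype(np.float32)
        s=s+cv2.remap(g,q[None,:,0],q[None,:,1],cv2.INTER_CUBIC)[0]
    return s/len(rs)
def rep(tag,n,img):
    d=np.arange(-30,55,.25);a=np.radians(d)
    p=prof(n,img,np.arange(.076,.084,.001),a);k,_=find_peaks(-p,prominence=4)
    m=(d>-5)&(d<20);q=prof(n,img,np.arange(.094,.101,.001),a);j,_=find_peaks(-q,prominence=3);h,_=find_peaks(q,prominence=3)
    print(tag,n,"marks",d[k],"idx dips",[x for x in d[j] if -5<x<20],"peaks",[x for x in d[h] if -5<x<20])
E
python3 - <<'E'
from prof import *
for n in("side","top"):
    rep("old",n,C[n]["color"]);rep("now",n,np.mean([get_image(n)["color"] for _ in range(4)],0).astype(np.uint8))
E
```

```text
old side marks [-24.   -14.    -4.25   6.    15.75  25.75  37.    45.  ] idx dips [np.float64(7.25)] peaks [np.float64(4.0), np.float64(10.5)]
now side marks [-23.75 -14.    -3.75   5.75  16.    26.    37.25  44.75] idx dips [np.float64(7.0)] peaks [np.float64(4.0), np.float64(10.5)]
old top marks [-24.   -14.    -4.     5.75  15.75  25.5   36.75  44.  ] idx dips [np.float64(-1.5), np.float64(7.25)] peaks [np.float64(4.25), np.float64(10.0)]
now top marks [-24.25 -14.    -4.25   5.75  15.75  26.25  37.    44.  ] idx dips [np.float64(-1.25), np.float64(7.25)] peaks [np.float64(4.5), np.float64(10.0)]
```

The marks repeat to within about 0.3°. The index sits at 7.2° and the +40 mark at 5.8°, so the reading is about 38.6°. I'll turn 1.4° more.

```bash
python3 -m jog '[[0.01,0.006,0,0,0,-0.004,-1],[0.019,0.013,0,0,0,-0.008,-1],[0.019,0.013,0,0,0,-0.008,-1],[0.019,0.013,0,0,0,-0.008,-1]]'; python3 - <<'E'
from prof import *
for n in("side","top"): rep("now",n,np.mean([get_image(n)["color"] for _ in range(4)],0).astype(np.uint8))
E
```

```text
clock: 6.18
eef_pos: [0.6344, -0.0793, 0.0552]
orientation: [2.937, 1.108, 0.004]
wrist_force: [0.7, -5.5, 3.0]
grip_width: 0.176
grasp_force: 30.1
now side marks [-23.   -13.    -2.5    7.5   17.25  27.5   38.    45.5 ] idx dips [np.float64(7.25)] peaks [np.float64(4.0), np.float64(10.5)]
now top marks [-22.5  -12.75  -2.75   7.25  17.    27.    37.5   45.25] idx dips [np.float64(-1.25), np.float64(7.25)] peaks [np.float64(4.25), np.float64(10.25)]
```

The table reads +40 to within a fraction of a degree. I'll release, rise, check the reading again and go over the knob.

```bash
python3 -m jog '[[0,0,0,0,0,0,0],[0,0,0,0,0,0,0],[0,0,0,0,0,0,0.1],[0,0,-0.3,0,0,0,0.1],[0,0,-0.7,0,0,0,0.1],[0,0,-1,0,0,0,0.1],[0,0,-1,0,0,0,0.1]]'; python3 -m jog '[[0,0,-0.4,0,0,0.05,0.1],[0,0,-0.8,0,0,0.1,0.1],[0,0,-0.96,0,0,0.15,0.1],[0,0,-0.96,0,0,0.2,0.1],[0,0,-0.96,0,0,0.23,0.1],[0,0,-0.96,0,0,0.23,0.1]]'; python3 -m jog '[[-0.26,-0.4,0,0,0,0,0.1],[-0.526,-0.824,0,0,0,0,0.1],[-0.526,-0.824,0,0,0,0,0.1],[-0.526,-0.824,0,0,0,0,0.1]]'; python3 - <<'E'
from prof import *
for n in("side","top"): rep("now",n,np.mean([get_image(n)["color"] for _ in range(4)],0).astype(np.uint8))
cv2.imwrite("pics/c4.png",cv2.resize(get_image("side")["color"][120:280,180:340,::-1],None,fx=3.75,fy=3.75,interpolation=cv2.INTER_CUBIC))
E
```

```text
clock: 7.45
eef_pos: [0.6344, -0.0783, 0.1766]
orientation: [2.936, 1.109, 0.007]
wrist_force: [-0.3, -0.1, -0.3]
grip_width: 0.551
grasp_force: 0.0
clock: 8.2
eef_pos: [0.6333, -0.0782, 0.2878]
orientation: [-3.141, -0.0, 0.002]
wrist_force: [0.7, -0.0, 0.1]
grip_width: 0.552
grasp_force: 0.0
clock: 8.7
eef_pos: [0.5707, 0.0205, 0.2887]
orientation: [3.141, 0.002, 0.0]
wrist_force: [-0.6, -1.3, 0.5]
grip_width: 0.55
grasp_force: 0.0
now side marks [-23.   -13.    -2.75   7.5   17.25  27.5   38.    45.75] idx dips [np.float64(7.25)] peaks [np.float64(4.0), np.float64(10.5)]
now top marks [] idx dips [np.float64(-1.0), np.float64(11.5)] peaks [np.float64(4.0)]
```

View pics/c4.png

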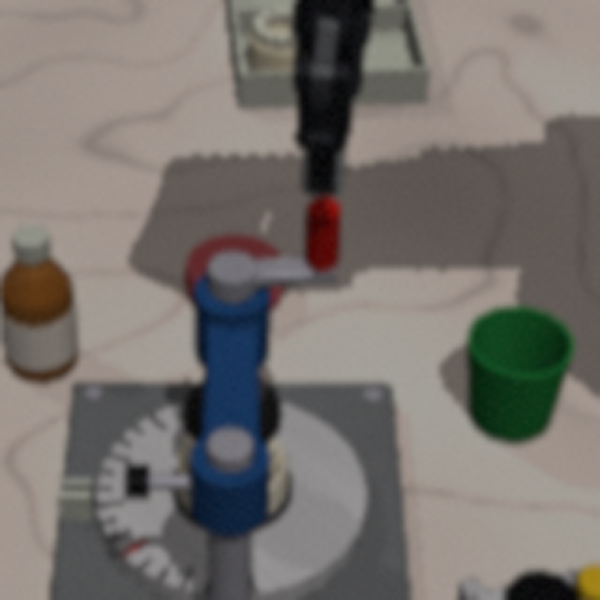

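The fingers sit centred over the red knob at (323,195), and the reading has held. I'll descend and grip.

```bash
python3 -m jog '[[0.005,0,0.25,0,0,0,0.1],[0.005,0.005,0.48,0,0,0,0.1],[0.005,0.005,0.48,0,0,0,0.1],[0.005,0.005,0.48,0,0,0,-1],[0.005,0.005,0.48,0,0,0,-1],[0.005,0.005,0.48,0,0,0,-1],[0.005,0.005,0.48,0,0,0,-1],[0.005,0.005,0.48,0,0,0,-1]]' 30; cat > circ.py <<'E'
from bench import readout;import numpy as np,json,sys
c=np.array([.6199,.0316]);s=readout.state();d=s["eef_pos"][:2]-c;a=np.arctan2(d[1],d[0])
t=np.array([np.sin(a),-np.cos(a)]);f=s["wrist_force"][:2]
print("r",np.hypot(*d),"ang",np.degrees(a),"t-force",-f@t,"radial",f@d/np.hypot(*d),"clock",s["clock"])
E
cat > rows.py <<'E'
import numpy as np,sys
a0,step,n=map(float,sys.argv[1:]);r=.05;A=np.radians(a0-step*np.arange(1,n+1));a=np.radians(a0)
for x in A:print([*(np.array([np.cos(x)-np.cos(a),-(np.sin(x)-np.sin(a))])*r/.12).round(3)])
E
python3 circ.py; for a in -166 104 14 -76; do echo $a; python3 rows.py $a 10 9 | tr '\n' ' '; done
```

```text
clock: 10.15
eef_pos: [0.5715, 0.0198, 0.2325]
orientation: [3.141, -0.001, 0.004]
wrist_force: [0.7, -2.8, 6.2]
grip_width: 0.22
grasp_force: 29.7
r 0.04982080691374489 ang -166.2691320100532 t-force 2.8550564066943456 radial -0.03814703005008135 clock 10.15
-166
[np.float64(-0.011), np.float64(-0.072)] [np.float64(-0.01), np.float64(-0.144)] [np.float64(0.004), np.float64(-0.216)] [np.float64(0.03), np.float64(-0.283)] [np.float64(0.067), np.float64(-0.346)] [np.float64(0.115), np.float64(-0.401)] [np.float64(0.171), np.float64(-0.446)] [np.float64(0.235), np.float64(-0.481)] [np.float64(0.303), np.float64(-0.505)] 104
[np.float64(0.072), np.float64(-0.011)] [np.float64(0.144), np.float64(-0.01)] [np.float64(0.216), np.float64(0.004)] [np.float64(0.283), np.float64(0.03)] [np.float64(0.346), np.float64(0.067)] [np.float64(0.401), np.float64(0.115)] [np.float64(0.446), np.float64(0.171)] [np.float64(0.481), np.float64(0.235)] [np.float64(0.505), np.float64(0.303)] 14
[np.float64(0.011), np.float64(0.072)] [np.float64(0.01), np.float64(0.144)] [np.float64(-0.004), np.float64(0.216)] [np.float64(-0.03), np.float64(0.283)] [np.float64(-0.067), np.float64(0.346)] [np.float64(-0.115), np.float64(0.401)] [np.float64(-0.171), np.float64(0.446)] [np.float64(-0.235), np.float64(0.481)] [np.float64(-0.303), np.float64(0.505)] -76
[np.float64(-0.072), np.float64(0.011)] [np.float64(-0.144), np.float64(0.01)] [np.float64(-0.216), np.float64(-0.004)] [np.float64(-0.283), np.float64(-0.03)] [np.float64(-0.346), np.float64(-0.067)] [np.float64(-0.401), np.float64(-0.115)] [np.float64(-0.446), np.float64(-0.171)] [np.float64(-0.481), np.float64(-0.235)] [np.float64(-0.505), np.float64(-0.303)]
```

```bash
python3 -m jog '[[-0.011,-0.072,0,0,0,0,-1],[-0.01,-0.144,0,0,0,0,-1],[0.004,-0.216,0,0,0,0,-1],[0.03,-0.283,0,0,0,0,-1]]'; python3 circ.py;  python3 -m jog '[[0.037,-0.063,0,0,0,0,-1],[0.085,-0.118,0,0,0,0,-1],[0.141,-0.163,0,0,0,0,-1],[0.205,-0.198,0,0,0,0,-1],[0.273,-0.222,0,0,0,0,-1]]'; python3 circ.py
```

```text
clock: 10.65
eef_pos: [0.575, 0.0531, 0.2325]
orientation: [3.14, -0.001, 0.003]
wrist_force: [-0.1, -10.1, 6.3]
grip_width: 0.226
grasp_force: 29.8
r 0.0497870131196013 ang 154.3789068846705 t-force 9.150020597362529 radial -4.248557054697146 clock 10.65
clock: 11.28
eef_pos: [0.6071, 0.0798, 0.2324]
orientation: [3.14, -0.001, -0.001]
wrist_force: [-6.6, -8.0, 8.6]
grip_width: 0.222
grasp_force: 30.1
r 0.049913762078724645 ang 104.88062724896128 t-force 8.430983071594007 radial -6.0591325577720605 clock 11.275
```

```bash
python3 -m jog '[[0.072,-0.011,0,0,0,0,-1],[0.144,-0.01,0,0,0,0,-1],[0.216,0.004,0,0,0,0,-1],[0.283,0.03,0,0,0,0,-1]]'; python3 circ.py;  python3 -m jog '[[0.063,0.037,0,0,0,0,-1],[0.118,0.085,0,0,0,0,-1],[0.163,0.141,0,0,0,0,-1],[0.198,0.205,0,0,0,0,-1],[0.222,0.273,0,0,0,0,-1]]'; python3 circ.py
```

```text
clock: 11.78
eef_pos: [0.6406, 0.0772, 0.2324]
orientation: [-3.141, 0.001, 0.003]
wrist_force: [-10.3, -0.9, 9.0]
grip_width: 0.222
grasp_force: 30.2
r 0.05006088019854286 ang 65.6363578470198 t-force 9.001166812944277 radial -5.11224158632972 clock 11.775
clock: 12.4
eef_pos: [0.6681, 0.0457, 0.2325]
orientation: [-3.139, 0.0, -0.002]
wrist_force: [-2.9, 7.5, 5.7]
grip_width: 0.222
grasp_force: 30.0
r 0.050240197460225504 ang 16.29519065369856 t-force 8.02588452149505 radial -0.6794020577842381 clock 12.4
```

```bash
python3 -m jog '[[0.011,0.072,0,0,0,0,-1],[0.01,0.144,0,0,0,0,-1],[-0.004,0.216,0,0,0,0,-1],[-0.03,0.283,0,0,0,0,-1]]' ; python3 circ.py
```

```text
clock: 12.9
eef_pos: [0.6659, 0.0113, 0.2327]
orientation: [-3.14, 0.0, -0.008]
wrist_force: [7.0, 6.0, 3.3]
grip_width: 0.223
grasp_force: 29.7
r 0.05029832956959397 ang -23.81030510553128 t-force 8.324550816061187 radial 3.999265941189303 clock 12.9
```

```bash
python3 -m jog '[[-0.037,0.063,0,0,0,0,-1],[-0.085,0.118,0,0,0,0,-1],[-0.141,0.163,0,0,0,0,-1],[-0.205,0.198,0,0,0,0,-1],[-0.273,0.222,0,0,0,0,-1]]'; python3 circ.py
```

```text
clock: 13.52
eef_pos: [0.6335, -0.0168, 0.2327]
orientation: [3.141, -0.001, 0.01]
wrist_force: [8.7, -1.1, 3.1]
grip_width: 0.225
grasp_force: 29.7
r 0.0503116001396214 ang -74.30543825163237 t-force 8.12319020892888 radial 3.4170959435911143 clock 13.525
```

```bash
python3 -m jog '[[-0.072,0.011,0,0,0,0,-1],[-0.144,0.01,0,0,0,0,-1],[-0.216,-0.004,0,0,0,0,-1],[-0.283,-0.03,0,0,0,0,-1]]'; python3 circ.py
```

```text
clock: 14.02
eef_pos: [0.599, -0.0139, 0.2327]
orientation: [3.139, -0.001, 0.008]
wrist_force: [6.6, -6.4, 4.1]
grip_width: 0.225
grasp_force: 29.8
r 0.05010129332579599 ang -114.61080124163237 t-force 8.659612729504762 radial 3.104936684095442 clock 14.025
```

```bash
python3 -m jog '[[-0.063,-0.037,0,0,0,0,-1],[-0.118,-0.085,0,0,0,0,-1],[-0.163,-0.141,0,0,0,0,-1],[-0.198,-0.205,0,0,0,0,-1],[-0.222,-0.273,0,0,0,0,-1]]'; python3 circ.py
```

```text
clock: 14.65
eef_pos: [0.5717, 0.019, 0.2325]
orientation: [3.139, -0.001, 0.005]
wrist_force: [2.5, -8.7, 5.1]
grip_width: 0.221
grasp_force: 30.1
r 0.04984207866626954 ang -165.3246730844446 t-force 9.084627902208599 radial -0.24409666868600172 clock 14.65
```

```bash
python3 -m jog '[[-0.011,-0.072,0,0,0,0,-1],[-0.01,-0.144,0,0,0,0,-1],[0.004,-0.216,0,0,0,0,-1],[0.03,-0.283,0,0,0,0,-1]]'; python3 circ.py
```

```text
clock: 15.15
eef_pos: [0.5749, 0.0528, 0.2325]
orientation: [3.139, -0.001, 0.002]
wrist_force: [-2.5, -12.2, 7.1]
grip_width: 0.222
grasp_force: 30.3
r 0.04977160307651023 ang 154.77193242655397 t-force 12.123612722860454 radial -2.9518932572554544 clock 15.15
```

```bash
python3 -m jog '[[0.037,-0.063,0,0,0,0,-1],[0.085,-0.118,0,0,0,0,-1],[0.141,-0.163,0,0,0,0,-1]]'; python3 circ.py
```

```text
clock: 15.52
eef_pos: [0.5911, 0.0723, 0.2324]
orientation: [3.139, -0.001, -0.001]
wrist_force: [-6.4, -12.3, 9.4]
grip_width: 0.224
grasp_force: 30.5
r 0.049846883863112326 ang 125.26882583101502 t-force 12.331972393033833 radial -6.282858314563118 clock 15.525
```

```bash
python3 -m jog '[[0.064,-0.035,0,0,0,0,-1],[0.097,-0.049,0,0,0,0,-1]]'; python3 circ.py; python3 - <<'E'
from bench import get_image;import cv2
cv2.imwrite("pics/s5.png",cv2.resize(get_image("side")["color"][205:265,205:285,::-1],None,fx=9,fy=9,interpolation=cv2.INTER_CUBIC))
E
```

```text
clock: 15.78
eef_pos: [0.6023, 0.0783, 0.2323]
orientation: [3.139, -0.001, -0.003]
wrist_force: [-9.5, -9.7, 11.2]
grip_width: 0.224
grasp_force: 30.7
r 0.04988407566965635 ang 110.61403538212802 t-force 12.340199377093304 radial -5.764837541914734 clock 15.775
```

View pics/s5.png

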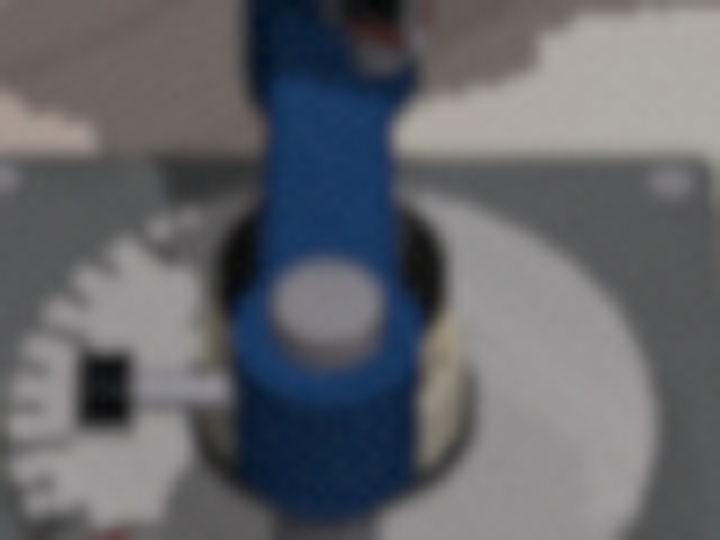

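The black foot sits on the teeth, with cream plaster visible right below it at about (435,340). The force rise puts it roughly 80° past first touch. I'll add 7° and release.

```bash
python3 -m jog '[[0.048,-0.014,0,0,0,0,-1],[0.048,-0.014,0,0,0,0,-1]]'; python3 circ.py; python3 -m jog '[[0,0,0,0,0,0,-0.3],[0,0,0,0,0,0,0],[0,0,0,0,0,0,0.1],[0,0,0,0,0,0,0.1],[0,0,-0.3,0,0,0,0.1],[0,0,-0.7,0,0,0,0.1],[0,0,-1,0,0,0,0.1],[0,0,-1,0,0,0,0.1]]'; python3 -m jog '[[-0.5,0,0,0,0,0,0.1],[-1,0,0,0,0,0,0.1],[-1,0.5,0,0,0,0,0.1],[-1,1,0,0,0,0,0.1],[-1,1,0,0,0,0,0.1]]'; python3 - <<'E'
from prof import *
for n in("side","top"):
    im=get_image(n)["color"];rep("now",n,im)
s=get_image("side")["color"][130:330,170:350,::-1]
cv2.imwrite("pics/s6.png",cv2.resize(s,None,fx=3,fy=3,interpolation=cv2.INTER_CUBIC))
E
```

```text
clock: 16.08
eef_pos: [0.6081, 0.0801, 0.2323]
orientation: [3.14, -0.001, -0.003]
wrist_force: [-8.5, -8.4, 10.0]
grip_width: 0.226
grasp_force: 30.6
r 0.049892080271644136 ang 103.64850831593985 t-force 10.204103353076322 radial -6.183935181946394 clock 16.075
clock: 17.08
eef_pos: [0.6096, 0.0812, 0.3541]
orientation: [-3.141, 0.001, -0.008]
wrist_force: [-0.3, -0.3, -0.6]
grip_width: 0.547
grasp_force: 0.0
clock: 17.7
eef_pos: [0.4885, -0.0418, 0.3503]
orientation: [3.141, -0.008, -0.002]
wrist_force: [0.6, 0.8, -0.3]
grip_width: 0.548
grasp_force: 0.0
now side marks [-23.   -13.    -2.5    7.5   17.25  27.5   38.    45.75] idx dips [np.float64(7.25)] peaks [np.float64(4.0), np.float64(10.5)]
now top marks [-22.5  -12.5   -2.75   7.25  17.    27.    37.5   45.25] idx dips [np.float64(-1.25), np.float64(7.25)] peaks [np.float64(4.25), np.float64(10.0)]
```

View pics/s6.png

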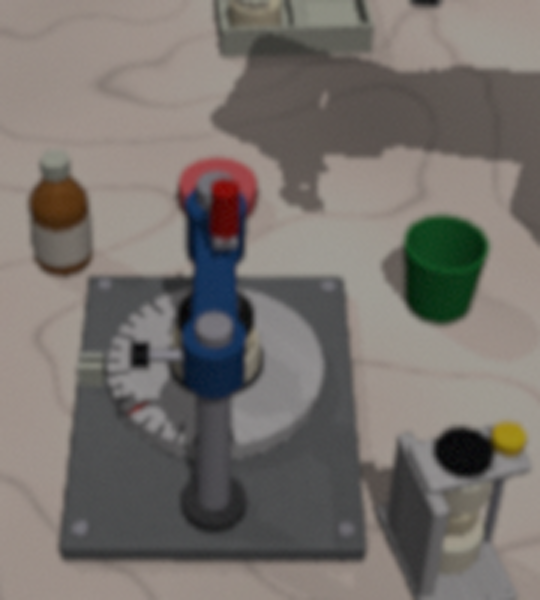

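The hand is clear, the reading is still +40, the crank stayed where I left it, and the bystanders haven't moved. Handing in.

```bash
python3 -c "
from bench import workorder;print(workorder.job_done())"
```

```text
the job is handed in; nothing more can be done
None
```

I handed the job in with the table reading +40° to within a fraction of a degree. The foot stands on the teeth about a quarter turn past first touch, roughly 60–90 N estimated from the crank force rather than measured directly. The hand is clear, and the jar, cup, wax and articulator were not touched.

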